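Set the pill tray's dose marker

ROBOT

A 7-joint arm with a two-finger parallel gripper is mounted at the origin on the work surface. World frame = base frame: x ahead of the robot, y to its left, z up, the work surface at z = 0. Lengths are in m, angles in degrees, forces in N, time in s.
With the tool pointing down it reaches from about 0.4 to 0.85 m from the base axis. Payload 10.4 kg.
Tool frame: the origin (TCP) lies at the very end of the fingers, on their centre line; the grasp point (between the pads) lies 19 mm behind it (manip.grip_depth is the distance from the TCP to the grasp point, in m); z points along the fingers, y is the direction in which the jaws open and shut (so a half turn about z gives the same grasp; the last joint's range is limited). The gripper opens to 85 mm and grips with 20 to 120 N. Pads are 22 mm wide; open, the fingers measure 114 mm over their backs; the gripper's body (76 mm by 85 mm) begins 54 mm behind the grasp point. The pads swing forward as they close: fully open they stand 13 mm farther back than shut.
Start: joints at [-71.769, 19.034, -3.707, 83.658, 1.238, 77.344, -5.071], TCP at [0.209, 0.589, 0.231] pointing down, gripper open.
Joint ranges: [-148.97, 148.97], [-28.65, 121.19], [-84.17, 76.75], [9.2, 138.47], [-72.65, 252.65], [3.7, 117.97], [-149.18, 149.18]. Speed limits (degrees/s): [127.2, 127.2, 159.86, 159.86, 180, 180, 180].

INTERFACE

Orientations are given as a 3x3 rotation matrix whose columns are the frame's x, y, z axes.
In Python, from bench import read_state, camera, camera_info, sign_off, finder, manip gives the robot as it stands. The module is installed in compiled form; this text tells all that it offers.
- The arm moves only by the tool send_rows, never from a script. Its argument "increments" is a list that holds one entry, the list of rows, each a list of 7 numbers: the shift along the world's x, y, z in mm, then the turn, a rotation vector about the world's x, y, z in degrees, then the finger opening in mm, from 0 to 85.4. A call has 1 to 20 rows; each row is the pose to reach, as a shift and turn from the pose commanded when the call began; what a row does not reach only later rows make up. A row lasts 1/12 s, in which the tool goes at most 41.7 mm and 7.16 degrees, less where a joint would pass 70% of its speed; a pose out of reach is approached as far as the arm can. A call with a gripper value outside its range is refused whole. The fingers move at their own pace and stop on an object; "force" is the grip in N (left out, the last holds). Time passes only in rows, so rows that repeat a pose let the fingers close. It gives the time, the measured TCP pose, the force and the opening at its end, in the units of the state.
- read_state(): the state, without advancing time (a new reading comes with each control period).
- camera(name): name is "scene" or "top"; returns (picture, depth): 420x560x3 uint8, red, green, blue; 420x560 float32, m along the optical axis (not along the pixel's ray), 0 where there is no reading.
- camera_info(name): a dict with "mtx" (3x3 intrinsics, pixels), "k1" (the pictures are not rectified: a ray, as slopes to the right and down, at radius r is drawn at 1 + k1 r^2 times it, then the intrinsics apply), "rvec" (rotation vector, rad) and "tvec" (3), from world to camera coordinates, as OpenCV has them. Camera axes: x right, y down, z forward; pixel columns grow to the right and rows downward; lengths in m; the calibration is good to about 2 mm. A picture is of the moment at which its call begins. camera_info takes no time and is no camera call.
- sign_off(): hands the job in, once; it reports no verdict.
Trained networks look in the newest picture that a camera, given by its name, has taken for a name from the list of things; names that differ only in an ending like _2 or _b are one class to them, and where a whole thing is asked for, a point or a joint stands for the part that bears it (a point fixed in the world has none). Each returns a list of dicts, best first, with "confidence" (0 to 1); they miss things now and then, are a little off and sometimes report something else, mostly with a low value. They report only what shows in the picture. A call takes as long as a camera call.
- finder.boxes_of(camera, target): "point" ([row, column] as shares, 0 to 1, of the picture: columns of its width, rows of its height, amid what is visible of it).
- finder.silhouettes(camera, target): "pixels" (420x560 bool, what is visible of it) and "point" ([row, column] as shares, 0 to 1, of the picture: columns of its width, rows of its height, amid what is visible of it).
The state is a dict: "t": time; "joint_pos": joint angles; "qd": joint speeds; "effort": joint torques, N m; "eef_pos": TCP position; "tcp_rot": TCP orientation; "contact_force": force on the tool from outside, world axes, zero at the start; "ft_torque": the same for the moment, N m; "finger_gap": finger opening in m.
Only numpy, scipy, OpenCV 4.12 (cv2) and the standard library are available. Lean on these libraries where they do the work, as an engineer would, in place of code of your own. Each camera call takes 0.05 s, during which the arm holds its last target.

TASK

The red-and-white capsules in the purple pill tray are the next dose. Gently push the yellow marker along its rail until you feel it drop into the notch at the capsules' compartment, and leave it seated there. Only push the marker, do not pinch it, and leave everything else on the cart where it stands.

Things in the scene. Friction and masses are not known exactly. Their poses are not given: they have to be found in the camera images.
- tray: Purple pill tray, six clear-lidded compartments in a row, screwed to an aluminium plate 92 x 262 mm; it cannot move. Origin: centre of the plate's underside, on the cart top; z up, y along the row, x from the marker's rail towards the lids. Compartment centres at y = -90, -54, -18, 18, 54, 90 mm. Lid tops are 36 mm above the cart top, the rail's end caps (y = +-114 mm) 40 mm.
- rail_mid (a point): Middle of the marker's rail, on its top, 31 mm above the cart top; axes as the tray's (30 mm to its -x side). The rail runs along y, 12 mm wide. A notch 8 mm wide crosses it on the centre line of each compartment.
- marker (a joint): The marker's place on the rail, m: 0, 0.036, 0.072, 0.108, 0.144, 0.180 in the six notches from the tray's -y end to its +y end; stops at -0.006 and 0.186. Starts between 0 and 0.045. Slides against about 1 N and stays where left. A sprung ball drops into a notch: within 3 mm of its centre the marker snaps to centre and the push falls away; pushing it out takes about 5 N either way.
- marker_tab (a point): Centre of the yellow marker's upright finger tab, 55 mm above the cart top. The tab is 10 mm along the rail, 16 mm across it, 24 mm tall (43 to 67 mm above the cart top). It stands on a saddle 22 x 22 mm, top at 43 mm, with a small pointer towards the lids. Axes as the tray's.
- dose_capsules: The next dose: three capsules, red with a white end, 22 mm long, under the lid of one of the four compartments at the tray's +y end. Origin: on that compartment's centre line, at its floor, 14 mm to the +x side of the tray's middle line; axes as the tray's. The other three hold white, blue or green tablets; the two compartments at the -y end are empty.
- jar: Lidded white ceramic jar, 80 mm across, 103 mm high, loose, behind the tray. Origin: centre of its underside.
- pill_bottle: Amber pill bottle with white cap, 44 mm across, 78 mm high, loose, behind the tray. Origin: centre of its underside.
- medicine_cup: White plastic medicine cup, 38 mm across, 32 mm high, loose, on the robot's side of the tray. Origin: centre of its underside.
- comb: Black plastic comb, 175 x 30 x 5 mm, loose, lying on the robot's side of the tray. Origin: its middle, underside; x along its length.
- thermometer: White and blue digital thermometer, 125 x 20 x 11 mm, loose, lying beyond the tray's -y end. Origin: near its middle, underside; x towards its tip.
- cream_tub: White cream tub with blue lid, 64 mm across, 48 mm high, loose, beyond the tray's +y end. Origin: centre of its underside.

How it is judged:
By the outcome, as a careful person would: the job done as asked, in the order asked, and still so for the second after the job is handed in, with the robot touching nothing.
It also fails if it takes over 38 s, if anything falls off the work surface, if the arm or the gripper's body presses on something with over 40 N, if the wrist force passes 120 N, or if a joint passes its speed limit or range.

## Working session

There is one attempt and no reset: what is moved stays moved. The work goes in short steps, Python scripts to look and compute and a tool call to move; the robot and the scene stay as the last step left them, time stands still between calls to the robot, and variables do not carry over. Pictures are saved under pics/ and viewed, and the job is handed in when it is done.

Besides the shell and the picture viewer there is one more tool, called after "Call:" by a JSON object that holds its "name" and its "arguments". send_rows: Moves the arm, as the interface text tells. Its arguments: {"type":"object","properties":{"increments":{"type":"array"},"force":{"type":"number"}},"required":["increments"]}

```bash
mkdir -p pics; python3 - <<'E'
from bench import *
import cv2,numpy as np
s=read_state();print(s['t'],s['eef_pos'],s['tcp_rot'],s['contact_force'],s['finger_gap'])
for n in("scene","top"):
    p,d=camera(n);cv2.imwrite(f'pics/{n}0.png',p[:,:,::-1]);np.save(f'{n}_d.npy',d);print(camera_info(n))
    for t in("tray","marker","dose_capsules"):
        for r in finder.silhouettes(n,t)[:2]:
            print(n,t,r['confidence'],np.array(r['point'])*[420,560],r['pixels'].sum())
            np.save(f"{n}_{t}_{int(r['confidence']*100)}.npy",r['pixels'])
print(manip)
E
```

```text
0.0 [0.20877245 0.58869182 0.23051802] [[-9.42486356e-01  3.34244324e-01 -4.47576546e-04]
 [ 3.34244621e-01  9.42485347e-01 -1.38008436e-03]
 [-3.94510280e-05 -1.45031073e-03 -9.99998948e-01]] [ 0.0618606   1.40885488 -0.11241944] 0.0853741362464947
{'mtx': array([[404.39862468,   0.        , 273.79169405],
       [  0.        , 404.39862468, 216.40626335],
       [  0.        ,   0.        ,   1.        ]]), 'k1': 0.020964514768350158, 'rvec': array([ 2.31399358,  1.19342099, -0.37259011]), 'tvec': array([-0.34859076, -0.32219201,  1.05176316])}
scene tray 0.68 [262.416 216.608] 6445
scene tray 0.54 [269.304 288.12 ] 2124
scene marker 0.61 [264.096 175.392] 223
{'mtx': array([[401.24214652,   0.        , 276.35433111],
       [  0.        , 401.24214652, 200.9294544 ],
       [  0.        ,   0.        ,   1.        ]]), 'k1': -0.10909576365534987, 'rvec': array([ 2.13526562, -2.1218797 ,  0.21931057]), 'tvec': array([0.024164  , 0.56278026, 0.74652401])}
top tray 0.72 [211.218 324.072] 5522
top marker 0.58 [220.71  364.504] 148
<Robot object at 0x7fda6720ba10>
```

View pics/scene0.png

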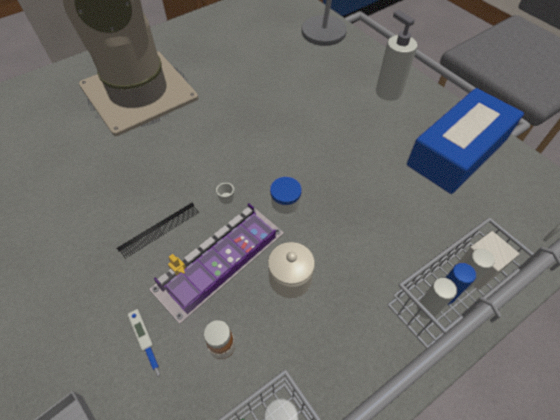

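View pics/top0.png

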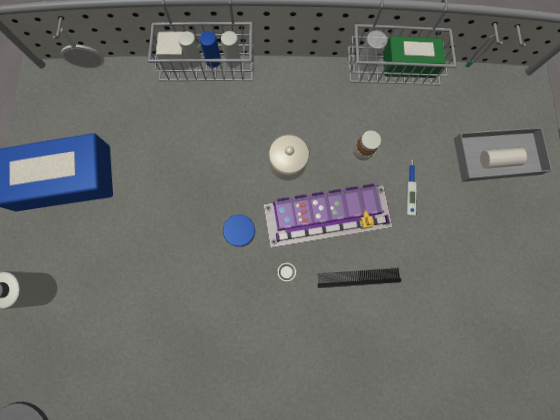

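```bash
python3 - <<'E'
import cv2
a=cv2.imread('pics/scene0.png')[220:320,140:320];cv2.imwrite('pics/s_c.png',cv2.resize(a,None,fx=4,fy=4,interpolation=cv2.INTER_CUBIC))
a=cv2.imread('pics/top0.png')[140:290,260:410];cv2.imwrite('pics/t_c.png',cv2.resize(a,None,fx=4,fy=4,interpolation=cv2.INTER_CUBIC))
E
```

```text
(no output)
```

View pics/s_c.png

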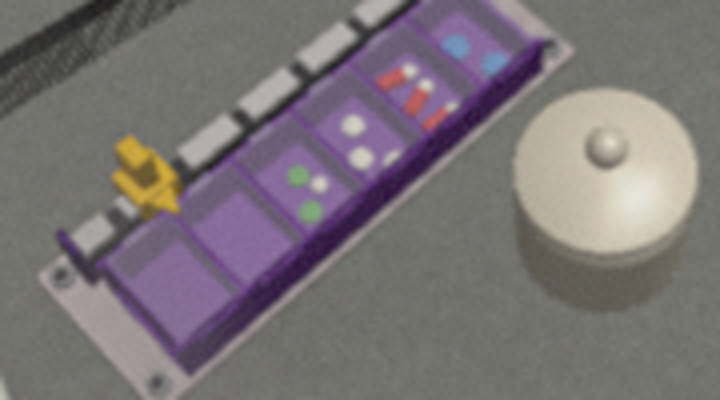

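View pics/t_c.png

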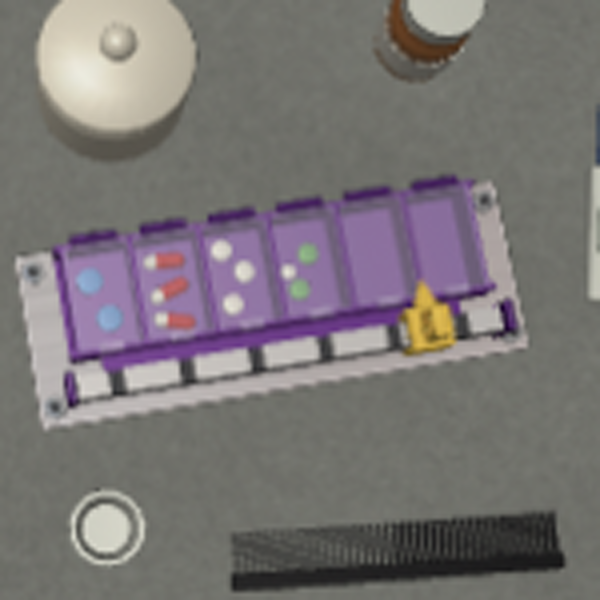

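```bash
cat > h.py <<'E'
import numpy as np,cv2
from bench import camera_info
def cam(n):
    c=camera_info(n);R=cv2.Rodrigues(c['rvec'])[0];return c['mtx'],np.array([c['k1'],0,0,0,0.]),R,c['tvec'],c['rvec']
def proj(n,P):
    K,D,R,t,rv=cam(n);return cv2.projectPoints(np.array(P,float).reshape(-1,3),rv,t,K,D)[0][:,0]
def ray(n,uv,z):
    K,D,R,t,_=cam(n);u=cv2.undistortPoints(np.array(uv,float).reshape(-1,1,2),K,D)[:,0]
    d=np.c_[u,np.ones(len(u))]@R;o=-R.T@t
    return o+d*((z-o[2])/d[:,2])[:,None]
def T(pose,P):
    x,y,a=pose;c,s=np.cos(a),np.sin(a);P=np.array(P,float).reshape(-1,3)
    return np.c_[x+c*P[:,0]-s*P[:,1],y+s*P[:,0]+c*P[:,1],P[:,2]]
E
python3 - <<'E'
from h import *
from scipy.optimize import least_squares
c=(np.array([(18,258),(490,182),(527,347),(45,428)])+.5)/4-.5+[260,140]
M=np.array([(46,131,4),(46,-131,4),(-46,-131,4),(-46,131,4)])/1e3
W=ray('top',c,.004)[:,:2]
f=lambda p:(T(p,M)[:,:2]-W).ravel()*1e3
r=least_squares(f,[W[:,0].mean(),W[:,1].mean(),0]);print(r.x,np.degrees(r.x[2]),r.fun.round(1))
p=r.x;np.save('pose.npy',p)
mk=np.load([g for g in __import__('glob').glob('top_marker_*')][0])
for n,(x0,y0,w,h) in {'top':(260,140,150,150),'scene':(140,195,160,130)}.items():
    im=cv2.resize(cv2.imread(f'pics/{n}0.png')[y0:y0+h,x0:x0+w],None,fx=5,fy=5,interpolation=cv2.INTER_CUBIC)
    def dr(P,col,cl=True):
        q=((proj(n,T(p,np.array(P)/1e3))-[x0,y0]+.5)*5-.5).round().astype(int);cv2.polylines(im,[q],cl,col,1)
    dr([(46,131,4),(46,-131,4),(-46,-131,4),(-46,131,4)],(0,255,0))
    dr([(-36,114,31),(-24,114,31),(-24,-114,31),(-36,-114,31)],(0,255,255))
    dr([(-36,114,40),(-24,114,40)],(255,0,255));dr([(-36,-114,40),(-24,-114,40)],(255,0,255))
    for y in range(-90,91,36): dr([(-36,y,31),(-24,y,31)],(0,0,255))
    cv2.imwrite(f'pics/{n}_o.png',im)
E
```

```text
[ 0.54204845 -0.08211019  0.16967062] 9.721410573982862 [ 0.2  2.   0.8 -1.9 -0.2 -1.4 -0.8  1.4]
```

View pics/top_o.png

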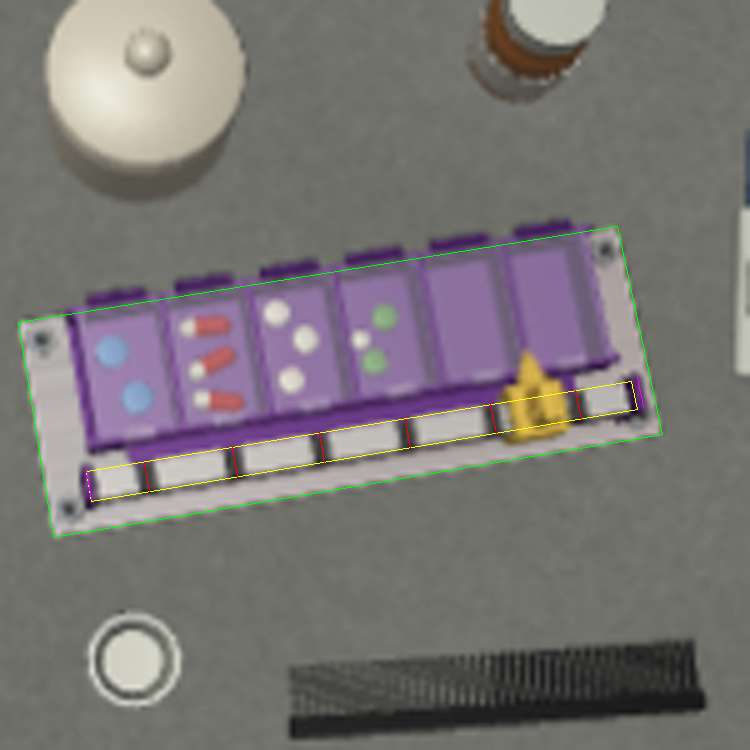

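View pics/scene_o.png

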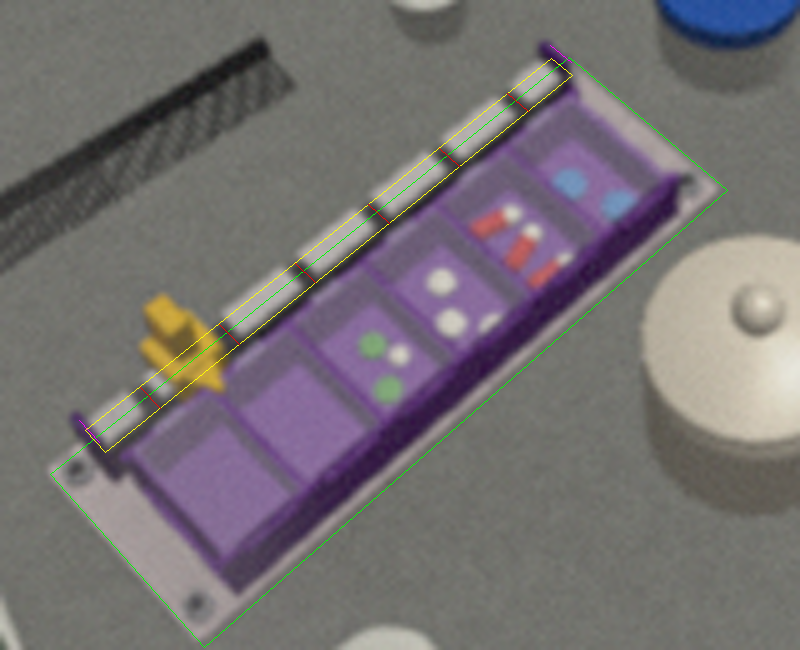

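```bash
python3 - <<'E'
from h import *
p=np.load('pose.npy');c,s=np.cos(p[2]),np.sin(p[2])
def loc(W): return ((W[:,:2]-p[:2])@np.array([[c,-s],[s,c]])*1e3).round(1)
g=lambda q,o:(np.array(q,float)+.5)/5-.5+o
print('tab scene',loc(ray('scene',g([(163,305)],[140,195]),.066)))
print('tab top',loc(ray('top',g([(538,398)],[260,140]),.066)))
# end caps mid tops
print('caps scene',loc(ray('scene',g([(79,424),(551,50)],[140,195]),.040)))
print('caps top',loc(ray('top',g([(91,486),(636,398)],[260,140]),.040)))
# notches rows in both
print('notch scene',loc(ray('scene',g([(222,327),(297,267),(370,210),(441,151),(510,98)],[140,195]),.031)))
print('notch top',loc(ray('top',g([(148,470),(236,457),(322,445),(408,430),(494,416)],[260,140]),.031)))
for n in('top','scene'):
    K,D,R,t,_=cam(n);print(n,-R.T@t)
# tab target
print(T(p,[[-.03,-.15,.1],[-.03,.038,.047]]))
E
for n in top scene; do :; done
python3 - <<'E'
import cv2
a=cv2.imread('pics/scene0.png')[240:290,155:215];b=cv2.imread('pics/top0.png')[200:240,340:400]
cv2.imwrite('pics/mk.png',cv2.vconcat([cv2.resize(a,None,fx=6,fy=6),cv2.resize(b,None,fx=6,fy=6)]))
E
```

```text
tab scene [[-36.4 -69.6]]
tab top [[-28.3 -64.7]]
caps scene [[ -34.6 -114.9]
 [ -33.8  112.5]]
caps top [[ -31.   113.2]
 [ -32.3 -111.7]]
notch scene [[-34.  -54. ]
 [-34.  -18.6]
 [-33.5  16.8]
 [-34.2  53.5]
 [-33.4  89.2]]
notch top [[-27.5  89.1]
 [-28.1  53. ]
 [-29.1  17.5]
 [-28.8 -18.4]
 [-29.  -54.5]]
top [0.41149847 0.03949237 0.83887602]
scene [ 0.89855783 -0.19843995  0.69623586]
[[ 0.5378079  -0.23502199  0.1       ]
 [ 0.50606265 -0.04972159  0.047     ]]
```

View pics/mk.png

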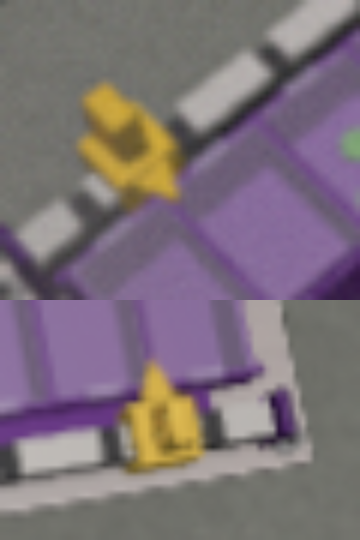

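Call:
{"name": "send_rows", "arguments": {"increments": [[[241,-339,0,0,0,-60.75,0],[241,-339,0,0,0,-60.75,0],[241,-339,0,0,0,-60.75,0],[241,-339,0,0,0,-60.75,0],[241,-339,0,0,0,-60.75,0],[241,-339,0,0,0,-60.75,0],[241,-339,0,0,0,-60.75,0],[241,-339,0,0,0,-60.75,0],[241,-339,0,0,0,-60.75,0],[320,-780,-60,0,0,-60.75,0],[320,-780,-60,0,0,-60.75,0],[320,-780,-60,0,0,-60.75,0],[320,-780,-60,0,0,-60.75,0],[320,-780,-60,0,0,-60.75,0],[320,-780,-60,0,0,-60.75,0],[320,-780,-60,0,0,-60.75,0],[320,-780,-60,0,0,-60.75,0],[320,-780,-60,0,0,-60.75,0],[320,-780,-60,0,0,-60.75,0],[320,-780,-60,0,0,-60.75,0]]]}}

```text
t: 2.07
eef_pos: [0.5226, -0.1631, 0.1753]
tcp_rot: [[-0.169, 0.986, 0.001], [0.986, 0.169, 0.0], [-0.0, 0.001, -1.0]]
contact_force: [0.9, 0.8, 1.0]
finger_gap: -0.0003
```

Call:
{"name": "send_rows", "arguments": {"increments": [[[7,-28,0,0,0,0,0],[7,-28,-40,0,0,0,0],[7,-28,-75,0,0,0,0],[7,-28,-75,0,0,0,0],[7,-28,-75,0,0,0,0],[7,-28,-75,0,0,0,0]]]}}

```text
t: 2.57
eef_pos: [0.5303, -0.1892, 0.102]
tcp_rot: [[-0.169, 0.986, 0.002], [0.986, 0.169, -0.0], [-0.001, 0.002, -1.0]]
contact_force: [0.0, 0.1, 1.0]
finger_gap: -0.0001
```

```bash
cat > st.py <<'E'
from h import *
from bench import *
import sys
p=np.load('pose.npy');c,s=np.cos(p[2]),np.sin(p[2])
st=read_state();e=st['eef_pos'];l=(e[:2]-p[:2])@np.array([[c,-s],[s,c]])*1e3
f=np.array(st['contact_force']);print(round(st['t'],2),e.round(4),'local',l.round(1),'F along/x/z',(np.array([-s,c,0])@f).round(2),(np.array([c,s,0])@f).round(2),f[2].round(2))
if len(sys.argv)>1:
    k=sys.argv[1]
    for n in('top','scene'):
        q,_=camera(n);x0,y0,w,h=(260,140,150,150) if n=='top' else (140,195,150,150)
        a=cv2.resize(q[y0:y0+h,x0:x0+w,::-1],None,fx=4,fy=4,interpolation=cv2.INTER_CUBIC)
        cv2.imwrite(f'pics/{n}_{k}.png',a)
E
python3 st.py a
```

```text
2.57 [ 0.5303 -0.1892  0.102 ] local [ -29.7 -103.6] F along/x/z 0.08 0.05 1.0
```

View pics/top_a.png

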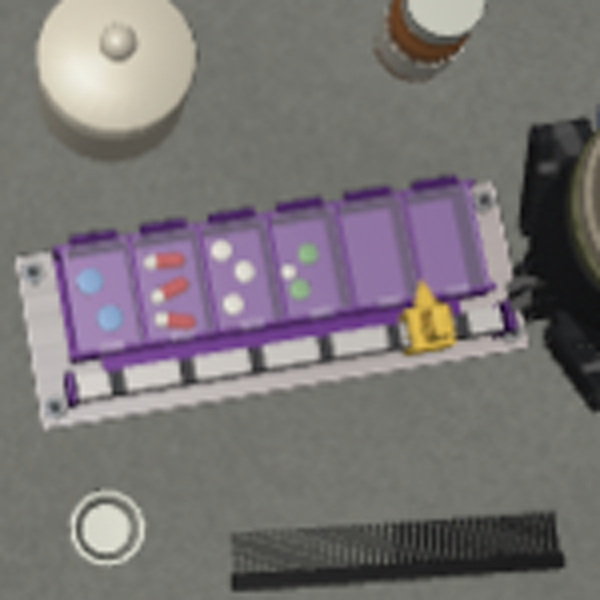

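View pics/scene_a.png

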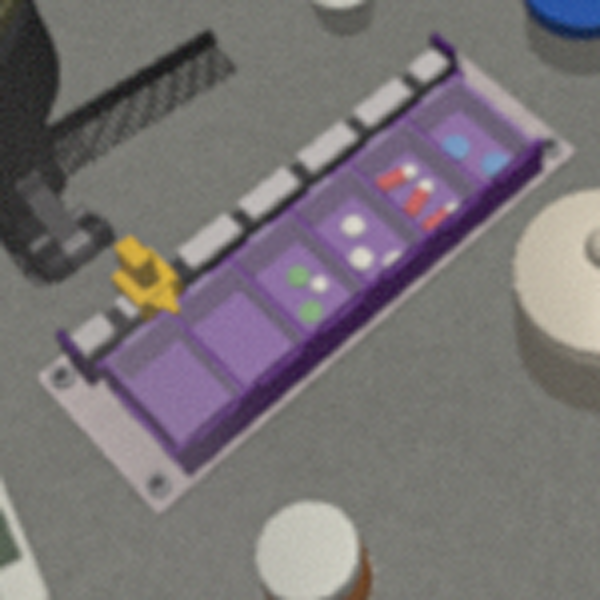

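Call:
{"name": "send_rows", "arguments": {"increments": [[[-1,0,-25,0,0,0,0],[-1,0,-45,0,0,0,0],[-1,0,-53,0,0,0,0],[-1,0,-53,0,0,0,0],[-1,0,-53,0,0,0,0]]]}}

```text
t: 3.08
eef_pos: [0.5291, -0.1892, 0.0483]
tcp_rot: [[-0.169, 0.986, 0.001], [0.986, 0.169, -0.0], [-0.0, 0.001, -1.0]]
contact_force: [-0.1, 0.2, 1.0]
finger_gap: 0.0002
```

```bash
python3 st.py b
```

```text
3.08 [ 0.5291 -0.1892  0.0483] local [ -30.9 -103.4] F along/x/z 0.17 -0.02 1.05
```

View pics/scene_b.png

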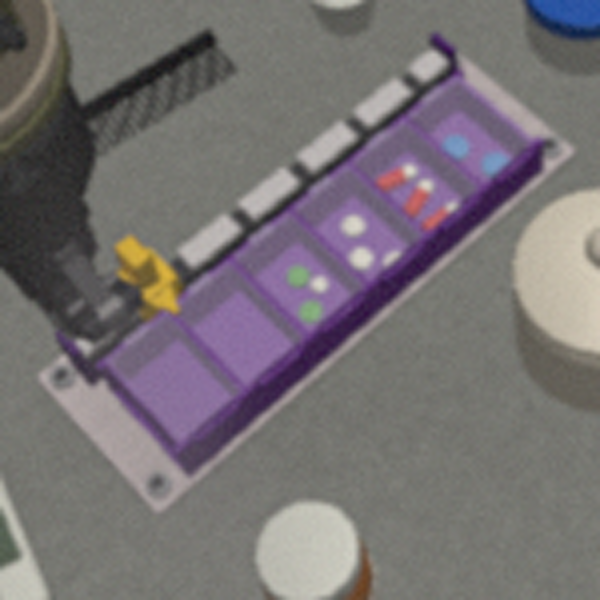

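Call:
{"name": "send_rows", "arguments": {"increments": [[[-0.7,4,0,0,0,0,0],[-1.4,8,0,0,0,0,0],[-2,12,0,0,0,0,0],[-2.4,14,0,0,0,0,0],[-2.7,16,0,0,0,0,0],[-3,18,0,0,0,0,0],[-3.4,20,0,0,0,0,0],[-3.7,22,0,0,0,0,0],[-4.1,24,0,0,0,0,0]]]}}

```text
t: 3.93
eef_pos: [0.5245, -0.1654, 0.0473]
tcp_rot: [[-0.168, 0.986, 0.001], [0.986, 0.168, -0.001], [-0.001, 0.001, -1.0]]
contact_force: [2.0, -3.9, -0.2]
finger_gap: 0.0001
```

```bash
python3 st.py
```

```text
3.93 [ 0.5245 -0.1654  0.0473] local [-31.3 -79.2] F along/x/z -4.17 1.27 -0.17
```

Call:
{"name": "send_rows", "arguments": {"increments": [[[-0.3,2,0,0,0,0,0],[-0.7,4,0,0,0,0,0],[-1,6,0,0,0,0,0],[-1.4,8,0,0,0,0,0],[-1.7,10,0,0,0,0,0],[-2,12,0,0,0,0,0],[-2.4,14,0,0,0,0,0],[-2.7,16,0,0,0,0,0],[-3,18,0,0,0,0,0],[-3.4,20,0,0,0,0,0],[-3.7,22,0,0,0,0,0],[-4.1,24,0,0,0,0,0],[-4.4,26,0,0,0,0,0],[-4.8,28,0,0,0,0,0],[-5.1,30,0,0,0,0,0]]]}}

```text
t: 5.18
eef_pos: [0.5188, -0.1349, 0.0469]
tcp_rot: [[-0.169, 0.986, -0.001], [0.986, 0.169, 0.0], [0.0, -0.001, -1.0]]
contact_force: [-0.7, -4.6, -2.7]
finger_gap: 0.0002
```

```bash
python3 st.py c
```

```text
5.18 [ 0.5188 -0.1349  0.0469] local [-31.8 -48.1] F along/x/z -4.4 -1.45 -2.67
```

View pics/scene_c.png

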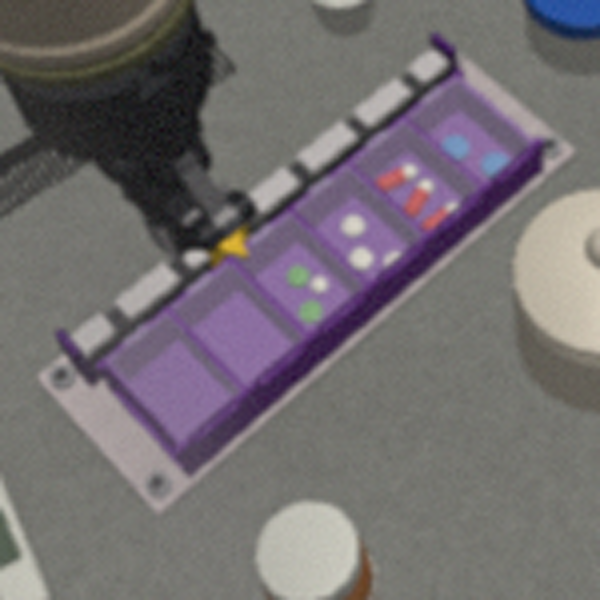

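Call:
{"name": "send_rows", "arguments": {"increments": [[[-0.3,2,0,0,0,0,0],[-0.6,4,1,0,0,0,0],[-0.9,6,1,0,0,0,0],[-1.2,8,1,0,0,0,0],[-1.5,10,1,0,0,0,0],[-1.8,12,1,0,0,0,0],[-2.1,14,1,0,0,0,0],[-2.4,16,1,0,0,0,0],[-2.7,18,1,0,0,0,0],[-3,20,1,0,0,0,0],[-3.4,22,1,0,0,0,0],[-3.7,24,1,0,0,0,0],[-4,26,1,0,0,0,0],[-4.4,28,1,0,0,0,0],[-4.7,30,1,0,0,0,0],[-5.1,32,1,0,0,0,0],[-5.4,34,1,0,0,0,0],[-5.8,36,1,0,0,0,0],[-6.1,38,1,0,0,0,0],[-6.4,40,1,0,0,0,0]]]}}

```text
t: 6.95
eef_pos: [0.5129, -0.0949, 0.0482]
tcp_rot: [[-0.169, 0.986, 0.0], [0.986, 0.169, 0.0], [0.0, 0.0, -1.0]]
contact_force: [0.1, -2.9, 0.7]
finger_gap: 0.0002
```

```bash
python3 st.py d
```

```text
6.95 [ 0.5129 -0.0949  0.0482] local [-30.9  -7.7] F along/x/z -2.86 -0.38 0.67
```

Call:
{"name": "send_rows", "arguments": {"increments": [[[-0.2,1,0,0,0,0,0],[-0.3,2,0,0,0,0,0],[-0.5,3,0,0,0,0,0],[-0.7,4,0,0,0,0,0],[-0.7,4,0,0,0,0,0]]]}}

```text
t: 7.47
eef_pos: [0.5121, -0.0908, 0.048]
tcp_rot: [[-0.169, 0.986, -0.0], [0.986, 0.169, 0.0], [0.0, -0.0, -1.0]]
contact_force: [1.3, -2.2, -1.0]
finger_gap: -0.0002
```

```bash
python3 st.py
```

```text
7.47 [ 0.5121 -0.0908  0.048 ] local [-31.   -3.5] F along/x/z -2.4 0.95 -0.98
```

Call:
{"name": "send_rows", "arguments": {"increments": [[[-0.2,1,0,0,0,0,0],[-0.2,1,0,0,0,0,0]]]}}

```text
t: 7.63
eef_pos: [0.5119, -0.0897, 0.0481]
tcp_rot: [[-0.169, 0.986, -0.0], [0.986, 0.169, 0.0], [0.0, -0.0, -1.0]]
contact_force: [0.9, -1.3, -0.1]
finger_gap: 0.0003
```

```bash
python3 st.py
```

```text
7.63 [ 0.5119 -0.0897  0.0481] local [-31.   -2.4] F along/x/z -1.39 0.64 -0.09
```

Call:
{"name": "send_rows", "arguments": {"increments": [[[-0.2,1,0,0,0,0,0],[-0.2,1,0,0,0,0,0]]]}}

```text
t: 7.8
eef_pos: [0.5116, -0.0887, 0.0481]
tcp_rot: [[-0.169, 0.986, -0.0], [0.986, 0.169, 0.0], [0.001, -0.0, -1.0]]
contact_force: [-0.8, -0.6, 0.4]
finger_gap: -0.0004
```

```bash
python3 st.py
```

```text
7.8 [ 0.5116 -0.0887  0.0481] local [-31.1  -1.3] F along/x/z -0.42 -0.93 0.41
```

Call:
{"name": "send_rows", "arguments": {"increments": [[[-0.2,1,0,0,0,0,0],[-0.2,1,0,0,0,0,0]]]}}

```text
t: 7.97
eef_pos: [0.5114, -0.0877, 0.0481]
tcp_rot: [[-0.169, 0.986, -0.0], [0.986, 0.169, 0.001], [0.001, -0.0, -1.0]]
contact_force: [0.1, 0.5, 0.3]
finger_gap: -0.0001
```

```bash
python3 st.py
```

```text
7.97 [ 0.5114 -0.0877  0.0481] local [-31.1  -0.3] F along/x/z 0.43 0.16 0.35
```

Call:
{"name": "send_rows", "arguments": {"increments": [[[-0.2,1,0,0,0,0,0],[-0.2,1,0,0,0,0,0]]]}}

```text
t: 8.13
eef_pos: [0.5113, -0.0867, 0.0481]
tcp_rot: [[-0.169, 0.986, -0.0], [0.986, 0.169, 0.0], [0.0, -0.0, -1.0]]
contact_force: [0.2, 0.6, -0.9]
finger_gap: -0.0002
```

```bash
python3 st.py
```

```text
8.13 [ 0.5113 -0.0867  0.0481] local [-31.1   0.6] F along/x/z 0.54 0.3 -0.86
```

Call:
{"name": "send_rows", "arguments": {"increments": [[[-0.2,1,0,0,0,0,0],[-0.2,1,0,0,0,0,0]]]}}

```text
t: 8.3
eef_pos: [0.5111, -0.0858, 0.0481]
tcp_rot: [[-0.169, 0.986, -0.0], [0.986, 0.169, 0.0], [0.0, -0.0, -1.0]]
contact_force: [-0.1, 1.1, 0.3]
finger_gap: 0.0
```

```bash
python3 st.py
```

```text
8.3 [ 0.5111 -0.0858  0.0481] local [-31.2   1.6] F along/x/z 1.07 0.13 0.29
```

Call:
{"name": "send_rows", "arguments": {"increments": [[[-0.2,1,0,0,0,0,0],[-0.2,1,0,0,0,0,0]]]}}

```text
t: 8.47
eef_pos: [0.5109, -0.0853, 0.0481]
tcp_rot: [[-0.169, 0.986, 0.0], [0.986, 0.169, -0.0], [-0.0, 0.0, -1.0]]
contact_force: [0.2, -1.2, -0.2]
finger_gap: -0.0001
```

```bash
python3 st.py
```

```text
8.47 [ 0.5109 -0.0853  0.0481] local [-31.2   2.1] F along/x/z -1.19 -0.04 -0.21
```

Call:
{"name": "send_rows", "arguments": {"increments": [[[-0.2,1,0,0,0,0,0],[-0.2,1,0,0,0,0,0]]]}}

```text
t: 8.63
eef_pos: [0.5108, -0.0849, 0.0481]
tcp_rot: [[-0.168, 0.986, 0.001], [0.986, 0.168, -0.001], [-0.001, 0.0, -1.0]]
contact_force: [1.5, -4.5, -0.7]
finger_gap: 0.0001
```

```bash
python3 st.py
```

```text
8.63 [ 0.5108 -0.0849  0.0481] local [-31.2   2.5] F along/x/z -4.69 0.7 -0.73
```

Call:
{"name": "send_rows", "arguments": {"increments": [[[-0.2,1,0,0,0,0,0],[-0.3,2,0,0,0,0,0],[-0.5,3,0,0,0,0,0],[-0.7,4,0,0,0,0,0],[-1,6,0,0,0,0,0],[-1.4,8,0,0,0,0,0],[-1.7,10,0,0,0,0,0],[-2,12,0,0,0,0,0],[-2.4,14,0,0,0,0,0],[-2.7,16,0,0,0,0,0],[-3,18,0,0,0,0,0],[-3.4,20,0,0,0,0,0],[-3.7,22,0,0,0,0,0],[-4.1,24,0,0,0,0,0],[-4.4,26,0,0,0,0,0],[-4.6,27,0,0,0,0,0],[-4.6,27,0,0,0,0,0]]]}}

```text
t: 10.05
eef_pos: [0.5061, -0.0564, 0.048]
tcp_rot: [[-0.169, 0.986, 0.0], [0.986, 0.169, 0.001], [0.001, 0.0, -1.0]]
contact_force: [0.0, -0.5, 0.5]
finger_gap: -0.0001
```

```bash
python3 st.py e
```

```text
10.05 [ 0.5061 -0.0564  0.048 ] local [-31.1  31.4] F along/x/z -0.49 -0.05 0.45
```

View pics/scene_e.png

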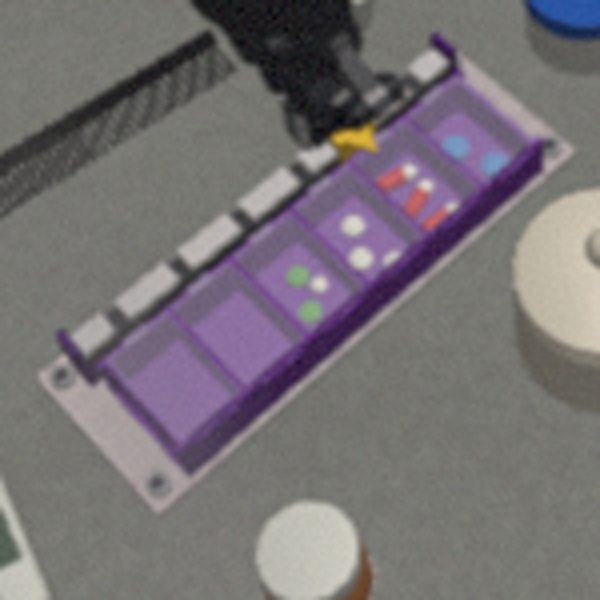

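Marker pointer is now at (375,140), just short of the capsule compartment's middle. Small steps now.

Call:
{"name": "send_rows", "arguments": {"increments": [[[-0.2,1,0,0,0,0,0],[-0.2,1,0,0,0,0,0]]]}}

```text
t: 10.32
eef_pos: [0.506, -0.0559, 0.048]
tcp_rot: [[-0.169, 0.986, 0.0], [0.986, 0.169, 0.0], [0.0, 0.0, -1.0]]
contact_force: [0.7, -1.3, -0.8]
finger_gap: -0.0001
```

```bash
python3 st.py
```

```text
10.32 [ 0.506  -0.0559  0.048 ] local [-31.1  31.9] F along/x/z -1.37 0.5 -0.82
```

Call:
{"name": "send_rows", "arguments": {"increments": [[[-0.2,1,0,0,0,0,0],[-0.2,1,0,0,0,0,0]]]}}

```text
t: 10.48
eef_pos: [0.5058, -0.055, 0.048]
tcp_rot: [[-0.169, 0.986, 0.0], [0.986, 0.169, 0.0], [-0.0, 0.0, -1.0]]
contact_force: [1.1, -1.0, -1.1]
finger_gap: 0.0
```

```bash
python3 st.py
```

```text
10.48 [ 0.5058 -0.055   0.048 ] local [-31.2  32.9] F along/x/z -1.14 0.88 -1.1
```

Call:
{"name": "send_rows", "arguments": {"increments": [[[-0.2,1,0,0,0,0,0],[-0.2,1,0,0,0,0,0]]]}}

```text
t: 10.65
eef_pos: [0.5055, -0.0538, 0.0481]
tcp_rot: [[-0.169, 0.986, -0.0], [0.986, 0.169, 0.0], [0.0, 0.0, -1.0]]
contact_force: [-0.0, 0.4, 0.3]
finger_gap: -0.0001
```

```bash
python3 st.py
```

```text
10.65 [ 0.5055 -0.0538  0.0481] local [-31.2  34.1] F along/x/z 0.38 0.06 0.29
```

Call:
{"name": "send_rows", "arguments": {"increments": [[[-0.2,1,0,0,0,0,0],[-0.2,1,0,0,0,0,0]]]}}

```text
t: 10.82
eef_pos: [0.5052, -0.0527, 0.0481]
tcp_rot: [[-0.169, 0.986, -0.0], [0.986, 0.169, 0.0], [0.0, -0.0, -1.0]]
contact_force: [0.4, -0.4, 0.6]
finger_gap: 0.0001
```

```bash
python3 st.py f
```

```text
10.82 [ 0.5052 -0.0527  0.0481] local [-31.3  35.2] F along/x/z -0.46 0.34 0.6
```

Call:
{"name": "send_rows", "arguments": {"increments": [[[-0.2,1,0,0,0,0,0],[-0.2,1,0,0,0,0,0],[-0.2,1,0,0,0,0,0]]]}}

```text
t: 11.17
eef_pos: [0.5051, -0.0519, 0.0481]
tcp_rot: [[-0.169, 0.986, -0.0], [0.986, 0.169, 0.0], [0.0, -0.0, -1.0]]
contact_force: [-0.0, 0.4, 0.7]
finger_gap: -0.0001
```

```bash
python3 st.py
```

```text
11.17 [ 0.5051 -0.0519  0.0481] local [-31.3  36. ] F along/x/z 0.36 0.02 0.65
```

Call:
{"name": "send_rows", "arguments": {"increments": [[[0.5,-3,0,0,0,0,0],[1.5,-9,0,0,0,0,0],[3,-18,0,0,0,0,0],[3,-18,10,0,0,0,0],[3,-18,35,0,0,0,0],[3,-18,75,0,0,0,0],[0,0,115,0,0,0,0],[0,40,135,0,0,0,0],[0,80,135,0,0,0,0],[0,120,135,0,0,0,0],[0,160,135,0,0,0,0],[0,200,135,0,0,0,0],[0,240,135,0,0,0,0],[0,280,135,0,0,0,0],[0,280,135,0,0,0,0],[0,280,135,0,0,0,0]]]}}

```text
t: 12.5
eef_pos: [0.5047, 0.23, 0.1834]
tcp_rot: [[-0.173, 0.985, 0.0], [0.985, 0.173, -0.0], [-0.0, 0.0, -1.0]]
contact_force: [-0.8, -0.8, -0.3]
finger_gap: 0.0001
```

```bash
python3 st.py g
```

```text
12.5 [0.5047 0.23   0.1834] local [ 15.9 314. ] F along/x/z -0.68 -0.88 -0.26
```

View pics/scene_g.png

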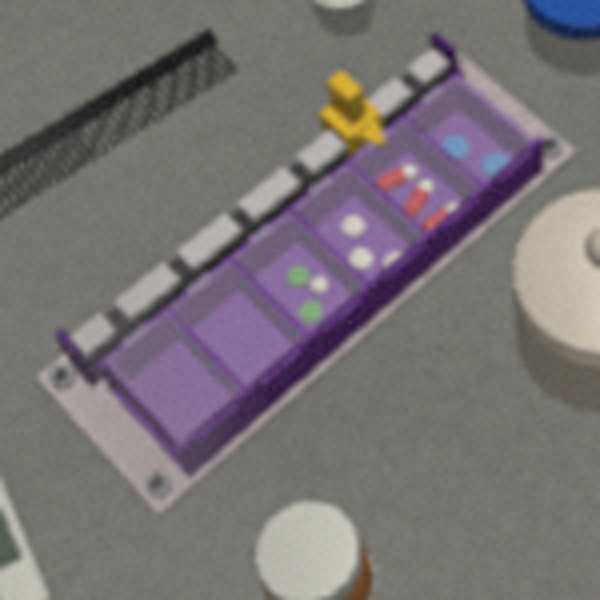

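View pics/top_g.png

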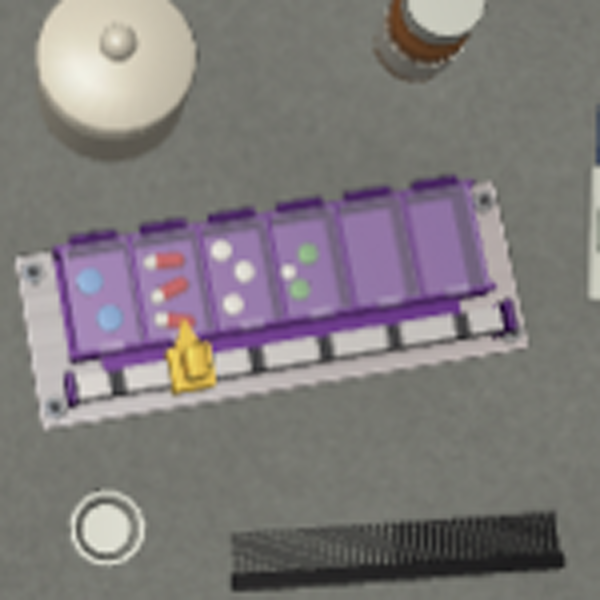

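```bash
python3 -c "
from bench import *
print(sign_off())"
```

```text
the job is handed in; nothing more can be done
None
```

The yellow marker now sits in the notch at the red-and-white capsules' compartment, the fifth from the tray's -y end (marker place 0.144). I pushed it there with closed fingers, never pinching it, and handed the job in at about 12.6 s.

- **Felt drop:** The push fell from about 1.1 N to zero with the fingers at 34 mm along the tray. They moved on to 36 mm without touching the marker, so it had snapped ahead. The previous notch gave the same drop 36 mm earlier, which matches the notch spacing.
- **Pictures afterwards:** With the arm clear, both cameras show the saddle over the fifth notch and the pointer at the capsules' compartment. The comb, medicine cup, jar and pill bottle appear unmoved. The thermometer and cream tub were mostly outside my close-up views, but the arm stayed well clear of them.
- **Disagreement:** The two cameras differed by about 5 mm on the rail's sideways position. I aimed between them, and this had no effect along the rail.
- **Force:** The largest contact force I read was about 5 N, between moves only, so brief peaks while popping out of the notches on the way were not recorded.

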